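# Clamp the tube block on the shaker

### The arm

A 6-joint arm with a two-finger parallel gripper is mounted at the origin on the work surface. World frame = base frame: x ahead of the robot, y to its left, z up, the work surface at z = 0. Lengths are in mm, angles in rad, forces in N, time in s.
With the tool pointing down it reaches from about 350 to 975 mm from the base axis. Payload 7.1 kg.
Tool frame: the origin (TCP) lies on the front face of the gripper's body, between the roots of the fingers; the fingertips stand 80 mm ahead of it and the grasp point (between the pads) lies 61 mm ahead of it; z points along the fingers, y is the line along which they close (so a half turn about z gives the same grasp; the last joint's range is limited). The gripper opens to 88 mm and grips with 3 to 60 N. Pads are 20 mm wide; open, the fingers measure 115 mm over their backs; the gripper's body (75 mm by 178 mm) begins 61 mm behind the grasp point.
Start: joints at [1.127, 0.423, 1.63, -0, 1.089, -0.019], TCP at [257.554, 569.448, 302.675] pointing down, gripper open.
Joint ranges: [-3, 3], [-0.9, 2.11], [0.09, 2.58], [-1.31, 4.45], [0.11, 2.69], [-2.54, 2.54]. Speed limits (rad/s): [2.39, 2.39, 3.01, 3.14, 3.14, 3.14].

### API

Orientations are given as a rotation vector (axis times angle).
In Python, from workcell import readout, vision, close_job gives the robot as it stands.
- The arm moves only by the tool servo_tool, never from a script. Its argument "plan" is a list that holds one entry, the list of rows, each a list of 7 numbers: the gripper command: -1 is fully open, 1 is shut, values between are in proportion, then the shift along the world's x, y, z in units of 40 mm (1.0 is 40 mm), then the turn, a rotation vector about the world's x, y, z in units of 5 degrees (1.0 is 5 degrees). A call has 1 to 5 rows; each row shifts and turns the commanded pose from where the row before left it; what a row does not reach is not made up. A row lasts 1/12 s, in which the tool goes at most 41.7 mm and 7.16 degrees, less where a joint would pass 70% of its speed; a pose out of reach is approached as far as the arm can. A call is refused whole if a number of a shift passes 1 or a number of a turn 1, either way. A call with a gripper value outside its range is refused whole. The fingers move at their own pace and stop on an object; the grip force is fixed at half the most. Time passes only in rows, so rows that do not move let the fingers close. It gives the time, the measured TCP pose, the force, the opening and the grip force at its end, in the units of the state.
- readout.get_obs(): the state, without advancing time (a new reading comes with each control period).
- vision.get_image(name): name is "side" or "top" or "wrist"; returns the picture (420x560x3 uint8, red, green, blue); there is no depth.
- vision.camera_params(name): a dict with "fx", "fy", "cx", "cy" (pixels), "rvec" (rotation vector, rad) and "tvec" (3), from world to camera coordinates, as OpenCV has them; the wrist camera has in their place "hand_eye" (4x4, takes a point from camera to tool coordinates, whose origin is the TCP and whose axes are the flange's). Camera axes: x right, y down, z forward; pixel columns grow to the right and rows downward; lengths in mm; the calibration is good to about 2 mm. A picture is of the moment at which its call begins: read the wrist's pose just before it. camera_params takes no time and is no camera call.
- close_job(): hands the job in; it is judged then, once.
The state is a dict: "t": time; "qpos": joint angles; "qvel": joint speeds; "joint_torque": joint torques, N m; "ee_pos": TCP position; "orientation": TCP orientation; "ft_force": force on the tool from outside, world axes, zero at the start; "moment": the same for the moment, N m; "width": finger opening in mm; "grasp_force": force on a finger pad.
Only numpy, scipy, OpenCV 4.12 (cv2) and the standard library are available. Lean on these libraries where they do the work, as an engineer would, in place of code of your own. Each camera call takes 0.05 s, during which the arm holds its last target. There are 200 camera calls.

### The job

Set the aluminium tube block down upright in the channel of the shaker's bed, between the jaw and the end stop, without dropping it. Then turn the winged thumbscrew clockwise (seen from above) to close the jaw on it, until the screw's drag clutch first slips, and stop at once: an overrun clutch wears out. Let go, leaving the block clamped and the tip box and bottle where they are.

Things in the scene. Friction and masses are not known exactly. Their poses are not given: they have to be found in the camera images.
- shaker: bench shaker, off, fixed: white body 270 (x) x 180 (y) mm, aluminium bed plate on top, its upper face 65 mm above the bench. Origin: centre of its underside; x runs along the clamping channel from thumbscrew to end stop, z up. Channel: 62 mm wide between side rails 6 mm wide and high, x = 10 to 105 mm. Grey screw housing 56 x 70 mm, top 99 mm above the bench, centred at x = -75 mm
- bed (a point): point on the bed's upper face, on the channel's centre line, at x = 60 mm of the shaker; axes as the shaker's. The end stop, a steel bar 64 mm long and 26 mm high across the channel's +x end, was locked by the last user somewhere in its slot: its face to the block lies 37 to 45 mm in +x from this point, different each time and not measured
- jaw: moving steel jaw, a plate 58 mm wide and 26 mm high driven by the thumbscrew. Origin: foot of the middle of its pushing face, on the bed. Clockwise turning moves it along the shaker's x, 7 mm per radian; it pushes the block along the bed against the end stop. At the start the gap from jaw to stop is 8 to 20 mm longer than the block. Self-locking: it stays clamped when the wing is let go
- block: loose solid aluminium tube block 90 (x) x 56 (y) x 45 (z) mm with a few white-capped tubes standing 8 mm out of its top, about 0.5 kg. Origin: centre of its underside. Its long side goes along the channel, either way round.
- wing (a point): centre of the wing of the black thumbscrew, on its vertical axis (shaker x = -75 mm), 132 mm above the bench. The wing is an upright bar 38 mm long (x of this point), 13 mm thick (y), 28 mm high (14 mm above and below this point) on a disc 42 mm across, 10 mm thick. Clockwise from above closes the jaw; from start to clamped takes 1.1 to 3.3 rad in all, in two or three grasps
- wing_top (a point): middle of the wing's upper edge, 14 mm above the point wing; turns with it. Feel of the screw: about 0.21 N m of drag while the jaw runs free; with the block tight against the stop the torque climbs by 0.15 within some 0.2 rad to 0.36 N m, where the drag clutch slips and it rises no more. Read at rest, all of these may lie up to 0.42 N m lower (friction recoils), the climb stays 0.15
- pin_top (a point): top of the tell-tale pin, 5 mm across, in the middle of the wing's upper edge: flush with wing_top as long as the clutch has not slipped; it rises 4 mm per radian of slip. Below 0.2 mm the clutch has not really slipped; above 2.4 mm (34 degrees of slip) it is overrun.
- tipbox: blue box of pipette tips 120 x 85 x 62 mm, a bystander. Origin: centre of its underside
- reagent: small brown glass bottle with white cap, 56 mm across, 100 mm high, a bystander. Origin: centre of its underside
Mind the look-alikes: they are no part of the job. What is shaped like the block but pink or red is not meant.

How it is judged (in metres and radians):
On the way:
1. the block stands in the channel of the bed, along it, let go (x of block in the frame of bed between -0.026 and 0.005 m and y of block in the frame of bed between -0.006 and 0.006 m and z of block in the frame of bed between -0.003 and 0.003 m and angle between the x axis of block and the x axis of shaker, either way round below 0.08 rad and angle between block's own z axis and vertical below 0.08 rad and contact force between the fingers and block below 0.1 N), for 0.2 s.
At the end, for the whole second after the job is handed in: the block rests upright on the bed against the end stop, along the channel (both within 0.08 rad, 6 mm off centre), let go and clamped by the jaw with over 12 N; the clutch has slipped but at most 34 degrees: the tell-tale pin stands 0.2 to 2.4 mm out of the wing (x of block in the frame of bed between -0.012 and 0.003 m and y of block in the frame of bed between -0.006 and 0.006 m and z of block in the frame of bed between -0.003 and 0.003 m and angle between the x axis of block and the x axis of shaker, either way round below 0.08 rad and angle between block's own z axis and vertical below 0.08 rad and contact force between jaw and block above 12 N and linear speed of block below 0.01 m/s and z of pin_top in the frame of wing_top between 0.0002 and 0.0024 m); the robot touches nothing.
It fails at once if the clutch is overrun: the tell-tale pin rises more than 2.4 mm (z of pin_top in the frame of wing_top above 0.0024 m).
It fails at once if the block is tipped over 0.35 rad (angle between block's own z axis and vertical above 0.35 rad).
It fails at once if the block is dropped: it falls free faster than 0.4 m/s (contact force between the fingers and block below 0.1 N and linear speed of block above 0.4 m/s).
It fails at once if the tip box is pushed more than 20 mm (distance of tipbox from where it was at the start of the episode above 0.02 m).
It fails at once if the bottle is pushed more than 20 mm (distance of reagent from where it was at the start of the episode above 0.02 m).
It also fails if it takes over 72 s, if anything falls off the work surface, if the arm or the gripper's body presses on something with over 40 N, if the wrist force passes 120 N, or if a joint passes its speed limit or range.

## Working session

There is one attempt and no reset: what is moved stays moved. The work goes in short steps, Python scripts to look and compute and a tool call to move; the robot and the scene stay as the last step left them, time stands still between calls to the robot, and variables do not carry over. Pictures are saved under pics/ and viewed, at most 10 in all, crops included, and the job is handed in when it is done.

Besides the shell and the picture viewer there is one more tool, called after "Request:" as name([rows], argument=value, ...), one row to a line, values as JSON. servo_tool: Moves the arm, as the interface text tells. Its arguments: {"type":"object","properties":{"plan":{"type":"array"}},"required":["plan"]}

```bash
mkdir -p pics; cat > h.py <<'E'
import numpy as np,cv2
from workcell import readout,vision,close_job
def shot(n,f):
    im=vision.get_image(n); cv2.imwrite(f'pics/{f}.png',im[:,:,::-1]); return im
def ray(n,u,v,z):
    "world point on plane z at pixel"
    p=vision.camera_params(n)
    if n=='wrist':
        o=readout.get_obs(); T=np.array(p['hand_eye'])
        R0=cv2.Rodrigues(np.array(o['orientation'],float))[0]
        R=R0@T[:3,:3]; c=R0@T[:3,3]+np.array(o['ee_pos'])
    else:
        Rc=cv2.Rodrigues(np.array(p['rvec'],float))[0]; R=Rc.T; c=-R@np.array(p['tvec'],float)
    d=R@np.array([(u-p['cx'])/p['fx'],(v-p['cy'])/p['fy'],1.])
    return c+d*(z-c[2])/d[2]
def st():
    o=readout.get_obs()
    for k in ('t','ee_pos','orientation','ft_force','moment','width','grasp_force','qpos'): print(k,np.round(o[k],3))
E
python3 - <<'E'
from h import *
a=shot('top','top0'); b=shot('side','side0')
st()
for n in('top','side'):print(vision.camera_params(n))
cv2.imwrite('pics/c0.png',cv2.resize(np.hstack([a,b])[:,:,::-1],(800,300),interpolation=cv2.INTER_AREA))
E
```

```text
t 0.1
ee_pos [257.393 569.118 302.007]
orientation [-6.620e-01 -3.071e+00  2.000e-03]
ft_force [-0.01  -0.213  0.763]
moment [-0.026 -0.    -0.036]
width 88.071
grasp_force 0.0
qpos [ 1.127  0.424  1.631 -0.     1.089 -0.019]
{'fx': 401.4873742150154, 'fy': 401.4873742150154, 'cx': 278.2313088854849, 'cy': 214.98063491634366, 'rvec': array([ 2.17627562, -2.14254051,  0.17199999]), 'tvec': array([ -25.42469375,  569.71028887, 1296.53712713])}
{'fx': 467.3246039751331, 'fy': 467.3246039751331, 'cx': 272.9130404882463, 'cy': 206.7325864262978, 'rvec': array([ 2.20578156, -0.85812034,  0.35433449]), 'tvec': array([-420.1324684 ,  375.09438199, 1213.46421023])}
```

View pics/top0.png

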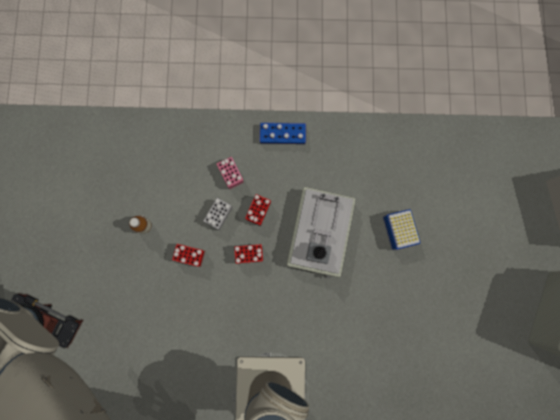

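View pics/side0.png

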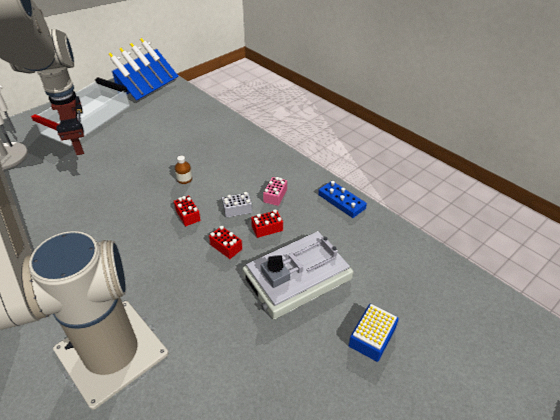

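The aluminium block is at top (217,214) and side (237,204). Look-alikes in the top view:
- pink block (230,172)
- red blocks (258,210), (188,255), (249,254)
- blue rack (283,133)

The shaker is at (322,232) with its wing at (320,253). I choose the grey one and check it in an enlarged crop.

```bash
python3 - <<'E'
from h import *
a=cv2.imread('pics/top0.png')
c=a[175:290,195:365]; cv2.imwrite('pics/c1.png',cv2.resize(c,None,fx=4.7,fy=4.7,interpolation=cv2.INTER_CUBIC))
for n,u,v,z in [('top',217,214,50),('side',237,201,50),('top',320,253,146),('side',275,260,146),('top',258,210,50),('top',230,172,50)]:print(n,u,v,ray(n,u,v,z).round(1))
E
```

```text
top 217 214 [568.4 185.3  50. ]
side 237 201 [568.5 176.1  50. ]
top 320 253 [ 441.2 -142.5  146. ]
side 275 260 [ 438.  -152.9  146. ]
top 258 210 [584.1  50.8  50. ]
top 230 172 [710.9 147.   50. ]
```

View pics/c1.png

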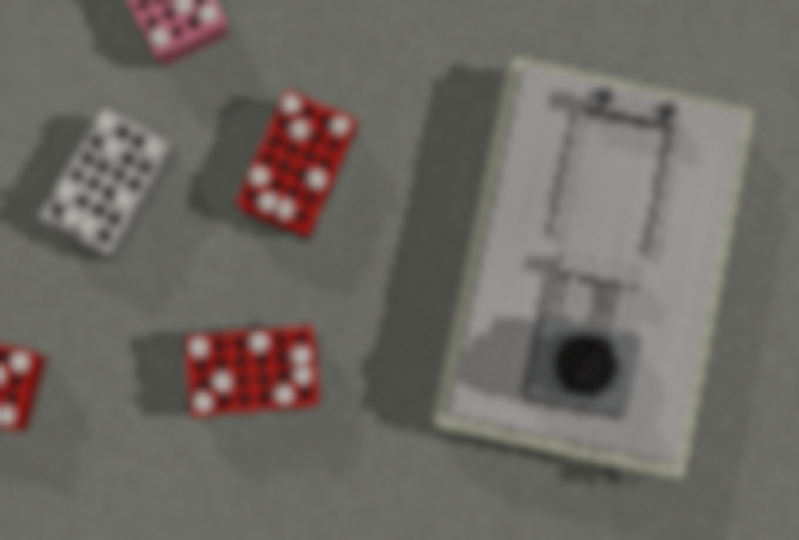

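```bash
python3 - <<'E'
from h import *
f=lambda p,z:ray('top',195+(p[0]+.5)/4.7-.5,175+(p[1]+.5)/4.7-.5,z)
B=np.array([f(p,45) for p in [(108,108),(172,148),(105,252),(40,213)]]);print(B.round(1));print('block',B.mean(0))
v=(B[0]+B[1]-B[2]-B[3]);print(np.degrees(np.arctan2(v[1],v[0])),np.linalg.norm(v)/2,np.linalg.norm(B[1]+B[2]-B[0]-B[3])/2)
S=np.array([f(p,60) for p in [(515,60),(752,108),(685,475),(437,425)]]);print(S.round(1));print('shaker',S.mean(0))
v=(S[0]+S[1]-S[2]-S[3]);w=S[0]+S[3]-S[1]-S[2]
th=np.arctan2(v[1],v[0]);print(np.degrees(th),np.degrees(np.arctan2(-w[0],w[1])),np.linalg.norm(v)/2,np.linalg.norm(w)/2)
e=np.array([np.cos(th),np.sin(th),0]);print('wing from shaker',S.mean(0)-75*e,'bed',S.mean(0)+60*e)
print('wing seen',f((586,365),146)); print('jaw top',f((525,262),91),f((637,287),91),'stop',f((585,112),91),f((670,124),91))
print(vision.camera_params('wrist'))
E
```

```text
[[624.2 186.   45. ]
 [596.4 140.   45. ]
 [521.9 184.5  45. ]
 [548.6 230.9  45. ]]
block [572.7554965  185.34159686  45.        ]
-30.795699477122206 87.36027883379188 53.64944095404783
[[ 661.  -100.8   60. ]
 [ 629.7 -268.2   60. ]
 [ 373.3 -219.    60. ]
 [ 404.9  -48.6   60. ]]
shaker [ 517.2326491  -159.12289914   60.        ]
-11.197822420385055 -10.546157902191666 261.20601056279526 171.7917883488741
wing from shaker [ 443.66045885 -144.55811897   60.        ] bed [ 576.0904013  -170.77472328   60.        ]
wing seen [ 443.38482799 -140.34650506  146.        ]
jaw top [ 514.97663305 -105.67923682   91.        ] [ 499.20049555 -181.78345668   91.        ] stop [ 619.00442697 -146.44990642   91.        ] [ 611.69951675 -204.91171016   91.        ]
{'fx': 371.88854553854316, 'fy': 371.88854553854316, 'cx': 279.18767925944724, 'cy': 206.30815128302024, 'hand_eye': array([[-1.20196316e-03, -9.59055788e-01, -2.83214673e-01,
         7.72263104e+01],
       [ 9.99999236e-01, -1.23429092e-03, -6.42918355e-05,
        -1.62875546e-01],
       [-2.87909842e-04, -2.83214534e-01,  9.59056539e-01,
        -8.26165654e+01],
       [ 0.00000000e+00,  0.00000000e+00,  0.00000000e+00,
         1.00000000e+00]])}
```

The crop shows the grey block with black holes and white caps, centred at about (106,180) in the crop. It is clearly not pink or red. The shaker's thumbscrew is at crop (586,365), the jaw at y≈275, and the stop at y≈117. Next I move above the block.

Request:
servo_tool([
  [[-1, 0.62, -0.76, -0.08, 0, 0, -0.2], [-1, 0.62, -0.76, -0.08, 0, 0, -0.2], [-1, 0.62, -0.76, -0.08, 0, 0, -0.2], [-1, 0.62, -0.76, -0.08, 0, 0, -0.2], [-1, 0.62, -0.76, -0.08, 0, 0, -0.2]],
])

```text
t: 0.52
ee_pos: [382.1, 415.9, 286.3]
orientation: [-0.796, -3.039, 0.001]
ft_force: [0.0, -0.1, -0.7]
width: 87.6
grasp_force: 0.0
```

Request:
servo_tool([
  [[-1, 0.62, -0.76, -0.08, 0, 0, -0.1], [-1, 0.62, -0.76, -0.08, 0, 0, -0.1], [-1, 0.62, -0.76, -0.08, 0, 0, -0.1], [-1, 0.62, -0.76, -0.08, 0, 0, 0], [-1, 0.62, -0.76, -0.08, 0, 0, 0]],
])

```text
t: 0.93
ee_pos: [506.3, 263.7, 270.3]
orientation: [-0.835, -3.028, 0.0]
ft_force: [0.3, 0.6, 1.2]
width: 87.3
grasp_force: 0.0
```

Request:
servo_tool([
  [[-1, 0.62, -0.76, -0.08, 0, 0, 0], [-1, 0.62, -0.76, -0.08, 0, 0, 0], [-1, 0.3, -0.35, -0.08, 0, 0, 0], [-1, 0, 0, 0, 0, 0, 0], [-1, 0, 0, 0, 0, 0, 0]],
])

```text
t: 1.35
ee_pos: [567.2, 189.8, 260.4]
orientation: [-0.839, -3.026, 0.001]
ft_force: [0.0, -0.3, 0.2]
width: 87.9
grasp_force: 0.0
```

```bash
python3 - <<'E'
from h import *
st(); shot('wrist','w1')
E
```

```text
t 1.35
ee_pos [567.221 189.76  260.419]
orientation [-8.390e-01 -3.026e+00  1.000e-03]
ft_force [ 0.048 -0.289  0.189]
moment [0.005 0.011 0.04 ]
width 87.852
grasp_force 0.0
qpos [ 0.303  0.435  1.722  0.     0.986 -0.728]
```

View pics/w1.png

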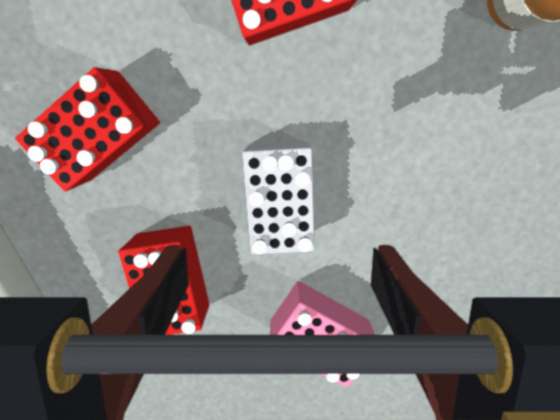

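The block is centred at about (280,201), with top corners (243,151), (311,149), (314,251) and (249,254).

```bash
python3 - <<'E'
from h import *
B=np.array([ray('wrist',*p,45) for p in [(243,150),(311,149),(314,251),(249,254)]]);print(B.round(1),B.mean(0))
v=(B[3]+B[2]-B[0]-B[1]);w=B[0]+B[3]-B[1]-B[2];print(np.degrees(np.arctan2(v[1],v[0])),np.degrees(np.arctan2(w[1],w[0]))-90,np.linalg.norm(v)/2,np.linalg.norm(w)/2)
o=readout.get_obs();R=cv2.Rodrigues(o['orientation'])[0];print('toolx yaw-180',np.degrees(np.arctan2(R[1,0],R[0,0]))-180)
E
```

```text
[[520.4 184.3  45. ]
 [547.8 231.3  45. ]
 [625.8 190.   45. ]
 [599.2 140.2  45. ]] [573.29620241 186.46740987  45.        ]
-28.562857032870117 -209.08521355638985 89.25298462195819 55.44307673314866
toolx yaw-180 -30.89115968942602
```

Request:
servo_tool([
  [[-1, 0.15, -0.08, -0.5, 0, 0, 0.42], [-1, 0, 0, -0.9, 0, 0, 0], [-1, 0, 0, -0.9, 0, 0, 0], [-1, 0, 0, -0.8, 0, 0, 0], [-1, 0, 0, -0.6, 0, 0, 0]],
])

```text
t: 1.82
ee_pos: [571.1, 188.8, 110.8]
orientation: [-0.776, -3.042, 0.002]
ft_force: [-0.4, -0.1, -1.0]
width: 87.7
grasp_force: 0.0
```

Request:
servo_tool([
  [[-1, 0, 0, -0.3, 0, 0, 0], [-1, 0, 0, -0.15, 0, 0, 0], [-1, 0, 0, 0, 0, 0, 0], [0.4, 0, 0, 0, 0, 0, 0], [0.4, 0, 0, 0, 0, 0, 0]],
])

```text
t: 2.23
ee_pos: [574.0, 188.1, 96.8]
orientation: [0.778, 3.041, 0.002]
ft_force: [0.9, 0.0, 0.6]
width: 77.9
grasp_force: 0.0
```

Request:
servo_tool([
  [[0.6, 0, 0, 0, 0, 0, 0], [0.8, 0, 0, 0, 0, 0, 0], [1, 0, 0, 0, 0, 0, 0], [1, 0, 0, 0, 0, 0, 0], [1, 0, 0, 0, 0, 0, 0]],
])

```text
t: 2.65
ee_pos: [573.2, 187.2, 95.9]
orientation: [0.779, 3.043, -0.0]
ft_force: [-1.7, -2.2, 6.7]
width: 55.6
grasp_force: 30.0
```

Request:
servo_tool([
  [[1, 0, 0, 0.2, 0, 0, 0], [1, 0, 0, 0.6, 0, 0, 0], [1, 0, 0, 0.8, 0, 0, 0], [1, 0, 0, 0.8, 0, 0, 0], [1, 0, 0, 0.8, 0, 0, 0]],
])

```text
t: 3.07
ee_pos: [572.3, 187.2, 223.8]
orientation: [-0.779, -3.041, 0.001]
ft_force: [0.6, 0.6, -4.9]
width: 55.7
grasp_force: 30.0
```

Request:
servo_tool([
  [[1, 0.1, -0.4, 0.3, 0, 0, 0.3], [1, 0.2, -0.75, 0.2, 0, 0, 0.3], [1, 0.2, -0.75, 0.2, 0, 0, 0.3], [1, 0.2, -0.75, 0.2, 0, 0, 0.3], [1, 0.2, -0.75, 0.2, 0, 0, 0.3]],
])

```text
t: 3.48
ee_pos: [608.6, 50.2, 267.3]
orientation: [-0.576, -3.087, 0.0]
ft_force: [1.0, -0.3, -5.2]
width: 55.5
grasp_force: 30.0
```

Request:
servo_tool([
  [[1, 0.2, -0.75, 0.2, 0, 0, 0.3], [1, 0.2, -0.75, 0.2, 0, 0, 0.3], [1, 0.2, -0.75, 0.2, 0, 0, 0.3], [1, 0.2, -0.75, 0.2, 0, 0, 0.3], [1, 0.2, -0.75, 0.2, 0, 0, 0.3]],
])

```text
t: 3.9
ee_pos: [648.6, -100.0, 306.9]
orientation: [-0.374, -3.117, -0.001]
ft_force: [0.9, -0.0, -4.4]
width: 55.8
grasp_force: 30.0
```

Request:
servo_tool([
  [[1, 0.2, -0.75, 0.2, 0, 0, 0.3], [1, 0.2, -0.75, 0.2, 0, 0, 0.24], [1, 0.2, -0.75, 0.2, 0, 0, 0], [1, 0.1, -0.3, 0, 0, 0, 0], [1, 0, 0, 0, 0, 0, 0]],
])

```text
t: 4.32
ee_pos: [677.2, -203.6, 330.8]
orientation: [0.307, 3.126, -0.001]
ft_force: [0.3, 0.1, -4.9]
width: 55.7
grasp_force: 30.0
```

Request:
servo_tool([
  [[1, 0, 0, 0, 0, 0, 0], [1, 0, 0, 0, 0, 0, 0]],
])

```text
t: 4.48
ee_pos: [676.4, -199.4, 330.0]
orientation: [-0.302, -3.125, -0.002]
ft_force: [0.2, -0.1, -5.7]
width: 56.1
grasp_force: 30.0
```

```bash
python3 - <<'E'
from h import *
st(); a=shot('wrist','w2'); cv2.imwrite('pics/w2b.png',cv2.resize(a[:,:,::-1],(800,600),interpolation=cv2.INTER_CUBIC))
E
```

```text
t 4.483
ee_pos [ 676.389 -199.449  329.986]
orientation [-3.020e-01 -3.125e+00 -2.000e-03]
ft_force [ 0.245 -0.13  -5.749]
moment [ 0.039 -0.035  0.008]
width 56.14
grasp_force 29.973
qpos [-3.040e-01  5.170e-01  1.411e+00  1.000e-03  1.216e+00 -1.682e+00]
```

View pics/w2b.png

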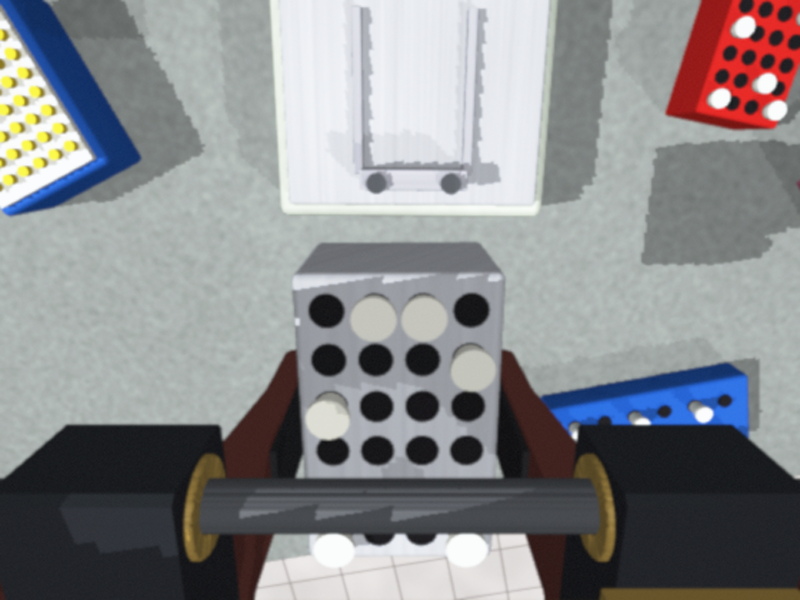

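The view shows the stop between the rails, its face at y≈166 from (361,166) to (470,163). The rails run up from it, and the shaker's far body corners are (284,210) and (541,211). The block is held straight.

```bash
python3 - <<'E'
from h import *
s=1/1.42857
f=lambda u,v,z:ray('wrist',(u+.5)*s-.5,(v+.5)*s-.5,z)
an=lambda a,b:np.degrees(np.arctan2(*(b-a)[[1,0]]))
P={}
for n,(a,b,z) in dict(railL=((368,10),(366,160),71),railR=((468,10),(463,160),71),bodyL=((271,5),(285,208),60),bodyR=((555,5),(541,208),60),end=((285,210),(541,210),60),stop=((363,166),(470,163),70),stoptop=((362,171),(470,168),91)).items():
    A,B=f(*a,z),f(*b,z); P[n]=(A,B); print(n,A.round(1),B.round(1),an(A,B).round(2),np.linalg.norm(A-B).round(1))
o=readout.get_obs();R=cv2.Rodrigues(o['orientation'])[0];print('tool yaw-180',np.degrees(np.arctan2(R[1,0],R[0,0]))%360-180,'tilt',R[:,2])
th=np.radians(-11.); e=np.array([np.cos(th),np.sin(th),0]);q=np.array([-e[1],e[0],0])
tcp=np.array(o['ee_pos'])
for n in P:
  for X in P[n]: print(n,'along',((X-tcp)@e).round(1),'lat',((X-tcp)@q).round(1))
E
```

```text
railL [ 526.8 -188.3   71. ] [ 609.  -207.1   71. ] -12.85 84.4
railR [ 537.9 -131.4   71. ] [ 620.7 -147.6   71. ] -11.09 84.3
bodyL [ 510.7 -244.7   60. ] [ 629.1 -266.7   60. ] -10.54 120.5
bodyR [543.2 -78.3  60. ] [ 661.6 -100.7   60. ] -10.73 120.5
end [ 630.4 -267.    60. ] [ 662.9 -100.9   60. ] 78.94 169.3
stop [ 612.3 -209.7   70. ] [ 623.4 -143.5   70. ] 80.5 67.2
stoptop [ 614.3 -209.4   91. ] [ 624.8 -146.5   91. ] 80.49 63.8
tool yaw-180 -10.987237307813672 tilt [-0.00199914  0.00109552 -0.9999974 ]
railL along -149.0 lat -18.0
railL along -64.7 lat -20.7
railR along -149.0 lat 40.0
railR along -64.6 lat 39.9
bodyL along -154.1 lat -76.4
bodyL along -33.6 lat -75.4
bodyR along -153.9 lat 93.2
bodyR along -33.4 lat 93.7
end along -32.3 lat -75.5
end along -32.1 lat 93.8
stop along -61.0 lat -22.7
stop along -62.8 lat 44.5
stoptop along -59.1 lat -22.0
stoptop along -60.8 lat 41.8
```

Request:
servo_tool([
  [[1, -0.4, 0.1, 0, 0, 0, 0.03], [1, -0.7, 0.2, 0, 0, 0, 0], [1, -0.7, 0.2, -0.2, 0, 0, 0], [1, -0.6, 0.18, -0.4, 0, 0, 0], [1, -0.25, 0.08, -0.6, 0, 0, 0]],
])

```text
t: 4.95
ee_pos: [568.8, -168.1, 284.3]
orientation: [0.295, 3.127, -0.0]
ft_force: [0.1, -1.5, -6.0]
width: 56.0
grasp_force: 30.0
```

Request:
servo_tool([
  [[1, 0, 0, -0.7, 0, 0, 0], [1, 0, 0, -0.6, 0, 0, 0], [1, 0, 0, -0.5, 0, 0, 0], [1, 0, 0, -0.25, 0, 0, 0], [1, 0, 0, 0, 0, 0, 0]],
])

```text
t: 5.37
ee_pos: [569.8, -168.7, 198.9]
orientation: [-0.296, -3.123, -0.002]
ft_force: [-0.5, -0.5, -5.8]
width: 56.2
grasp_force: 30.0
```

Request:
servo_tool([
  [[1, 0, 0, 0, 0, 0, 0], [1, 0, 0, 0, 0, 0, 0]],
])

```text
t: 5.53
ee_pos: [572.0, -170.0, 202.4]
orientation: [0.297, 3.125, -0.001]
ft_force: [0.0, 0.2, -5.4]
width: 55.9
grasp_force: 30.0
```

```bash
python3 - <<'E'
from h import *
st(); a=shot('wrist','w3'); cv2.imwrite('pics/w3b.png',cv2.resize(a[:,:,::-1],(800,600),interpolation=cv2.INTER_CUBIC))
E
```

```text
t 5.533
ee_pos [ 572.028 -169.993  202.39 ]
orientation [ 2.970e-01  3.125e+00 -1.000e-03]
ft_force [ 0.022  0.17  -5.422]
moment [ 0.031 -0.025 -0.042]
width 55.94
grasp_force 29.973
qpos [-0.309  0.511  1.76   0.     0.869 -1.69 ]
```

View pics/w3b.png

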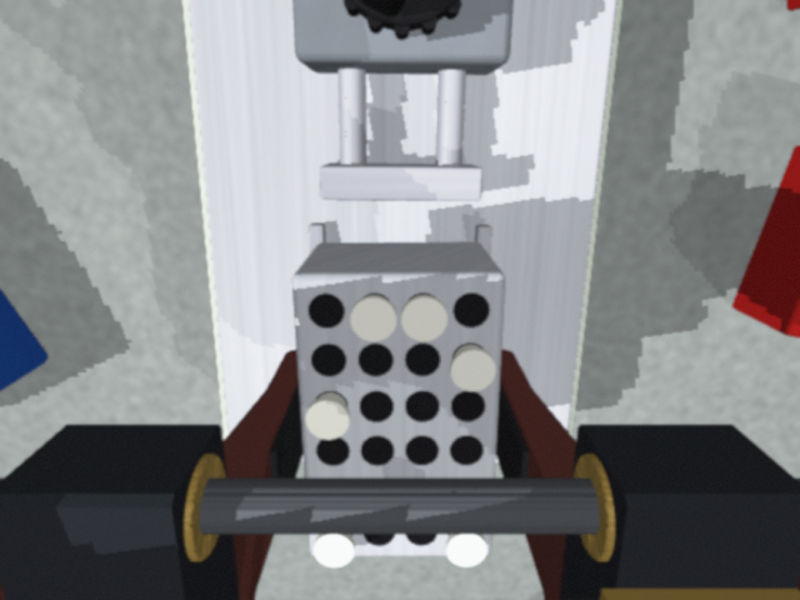

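The jaw's top front edge runs (320,199)-(481,198). The block's lower front edge is at y≈243 (318–483) and its upper front edge at y≈273 (295–503). The housing front is at y≈57.

```bash
python3 - <<'E'
from h import *
s=1/1.42857
f=lambda u,v,z:ray('wrist',(u+.5)*s-.5,(v+.5)*s-.5,z)
o=readout.get_obs();tcp=np.array(o['ee_pos'])
th=np.radians(-10.9); e=np.array([np.cos(th),np.sin(th),0]);q=np.array([-e[1],e[0],0])
zb=tcp[2]-96
for n,u,v,z in [('jawL',320,199,91),('jawR',481,198,91),('blkbotL',318,244,zb),('blkbotR',483,243,zb),('blktopL',295,275,zb+45),('blktopR',503,272,zb+45),('blkfar L',311,556,zb+45),('blkfarR',492,553,zb+45),
  ('housL',297,58,99),('housR',509,58,99),('railL',318,226,71),('railR',483,226,71),('bodyL',187,10,60),('bodyL',218,400,60),('bodyR',619,10,60),('bodyR',578,400,60)]:
  X=f(u,v,z); print(n,X.round(1),'along',((X-tcp)@e).round(1),'lat',((X-tcp)@q).round(1))
S=np.array([676.389,-199.449,0]);d=(tcp-S);print(d@e,d@q)
for P in ([612.3,-209.7],[623.4,-143.5],[614.3,-209.4],[624.8,-146.5]): 
  d=np.array([*P,0])-tcp;print('stop',d@e,d@q)
E
```

```text
jawL [ 511.8 -188.    91. ] along -55.9 lat -28.9
jawR [ 522.5 -130.8   91. ] along -56.2 lat 29.3
blkbotL [ 525.2 -189.6  106.6] along -42.4 lat -27.9
blkbotR [ 535.5 -134.3  106.6] along -42.7 lat 28.3
blktopL [ 524.6 -188.8  151.6] along -43.1 lat -27.3
blktopR [ 534.  -135.8  151.6] along -43.9 lat 26.6
blkfar L [ 612.  -205.8  151.6] along 45.9 lat -27.4
blkfarR [ 621.4 -151.1  151.6] along 44.8 lat 28.1
housL [ 465.9 -183.5   99. ] along -101.8 lat -33.2
housR [ 478.9 -116.4   99. ] along -101.7 lat 35.2
railL [ 523.8 -194.6   71. ] along -42.8 lat -33.1
railR [ 536.5 -129.    71. ] along -42.8 lat 33.7
bodyL [ 435.3 -226.4   60. ] along -123.7 lat -81.1
bodyL [ 596.2 -261.8   60. ] along 41.0 lat -85.4
bodyR [466.5 -64.8  60. ] along -123.6 lat 83.5
bodyR [628.3 -95.8  60. ] along 41.1 lat 83.7
-107.93643908143588 9.027745426447291
stop 46.942104529522815 -31.212742036077668
stop 45.323727914522564 35.89188416161469
stop 48.849293322018745 -30.53996353628897
stop 47.265756441267236 33.2107416437112
```

Request:
servo_tool([
  [[1, -0.135, 0.03, 0, 0, 0, 0], [1, 0, 0, -0.3, 0, 0, 0], [1, 0, 0, -0.3, 0, 0, 0], [1, 0, 0, -0.2, 0, 0, 0], [1, 0, 0, -0.05, 0, 0, 0]],
])

```text
t: 6.0
ee_pos: [564.6, -168.6, 164.8]
orientation: [-0.298, -3.124, -0.001]
ft_force: [-0.4, -0.7, -4.5]
width: 56.2
grasp_force: 30.0
```

Request:
servo_tool([
  [[1, 0, 0, 0, 0, 0, 0], [1, 0, 0, 0, 0, 0, 0], [1, 0, 0, 0, 0, 0, 0]],
])

```text
t: 6.25
ee_pos: [566.1, -169.1, 167.2]
orientation: [0.298, 3.127, -0.0]
ft_force: [-0.3, -0.7, -5.6]
width: 55.6
grasp_force: 30.0
```

Request:
servo_tool([
  [[1, 0, 0, -0.08, 0, 0, 0], [1, 0, 0, 0, 0, 0, 0], [1, 0, 0, 0, 0, 0, 0]],
])

```text
t: 6.5
ee_pos: [565.8, -168.9, 163.9]
orientation: [0.298, 3.127, -0.0]
ft_force: [-0.0, -0.2, -4.7]
width: 55.5
grasp_force: 30.0
```

Request:
servo_tool([
  [[1, 0, 0, -0.04, 0, 0, 0], [1, 0, 0, 0, 0, 0, 0], [1, 0, 0, 0, 0, 0, 0]],
])

```text
t: 6.75
ee_pos: [565.7, -168.9, 162.2]
orientation: [-0.298, -3.127, -0.0]
ft_force: [0.7, -0.4, -5.2]
width: 55.8
grasp_force: 30.0
```

Request:
servo_tool([
  [[1, 0, 0, -0.03, 0, 0, 0], [1, 0, 0, 0, 0, 0, 0], [1, 0, 0, 0, 0, 0, 0]],
])

```text
t: 7.0
ee_pos: [565.7, -169.0, 161.0]
orientation: [-0.298, -3.127, -0.0]
ft_force: [0.1, -0.1, -5.3]
width: 56.0
grasp_force: 30.0
```

Request:
servo_tool([
  [[1, 0, 0, -0.025, 0, 0, 0], [1, 0, 0, 0, 0, 0, 0], [1, 0, 0, 0, 0, 0, 0]],
])

```text
t: 7.25
ee_pos: [565.8, -168.9, 160.9]
orientation: [0.298, 3.127, -0.0]
ft_force: [-3.4, 2.0, 6.4]
width: 56.3
grasp_force: 30.0
```

Request:
servo_tool([
  [[1, 0, 0, -0.02, 0, 0, 0], [1, 0, 0, 0, 0, 0, 0], [1, 0, 0, 0, 0, 0, 0]],
])

```text
t: 7.5
ee_pos: [565.8, -169.0, 160.9]
orientation: [0.298, 3.127, -0.0]
ft_force: [-6.8, 2.7, 13.3]
width: 56.0
grasp_force: 30.0
```

Request:
servo_tool([
  [[0.3, 0, 0, 0, 0, 0, 0], [0, 0, 0, 0, 0, 0, 0], [-0.5, 0, 0, 0, 0, 0, 0], [-1, 0, 0, 0, 0, 0, 0], [-1, 0, 0, 0, 0, 0, 0]],
])

```text
t: 7.92
ee_pos: [566.2, -169.1, 159.5]
orientation: [0.298, 3.126, -0.0]
ft_force: [0.3, -0.9, -0.3]
width: 72.4
grasp_force: 0.0
```

Request:
servo_tool([
  [[-1, 0, 0, 0, 0, 0, 0], [-1, 0, 0, 0, 0, 0, 0], [-1, 0, 0, 0.2, 0, 0, 0], [-1, 0, 0, 0.6, 0, 0, 0], [-1, 0, 0, 0.9, 0, 0, 0]],
])

```text
t: 8.33
ee_pos: [564.0, -168.4, 225.5]
orientation: [-0.298, -3.121, -0.002]
ft_force: [0.8, -0.8, -0.2]
width: 88.0
grasp_force: 0.0
```

Request:
servo_tool([
  [[-1, -0.3, 0.06, 0.8, 0, 0, 0], [-1, -0.7, 0.14, 0.6, 0, 0, 0], [-1, -0.75, 0.15, 0.6, 0, 0, 0], [-1, -0.75, 0.15, 0.3, 0, 0, 0], [-1, -0.5, 0.1, 0, 0, 0, 0]],
])

```text
t: 8.75
ee_pos: [444.5, -144.7, 322.4]
orientation: [0.298, 3.123, -0.002]
ft_force: [0.1, -0.2, -0.9]
width: 87.5
grasp_force: 0.0
```

Request:
servo_tool([
  [[-1, 0, 0, 0, 0, 0, 0], [-1, 0, 0, 0, 0, 0, 0], [-1, 0, 0, 0, 0, 0, 0]],
])

```text
t: 9.0
ee_pos: [446.8, -145.3, 319.7]
orientation: [0.298, 3.126, -0.001]
ft_force: [-0.0, -0.1, 0.5]
width: 87.9
grasp_force: 0.0
```

```bash
python3 - <<'E'
from h import *
st(); a=shot('wrist','w4'); cv2.imwrite('pics/w4b.png',cv2.resize(a[:,:,::-1],(800,600),interpolation=cv2.INTER_CUBIC))
E
```

```text
t 9.0
ee_pos [ 446.767 -145.252  319.712]
orientation [ 2.980e-01  3.126e+00 -1.000e-03]
ft_force [-0.046 -0.071  0.45 ]
moment [0.013 0.016 0.   ]
width 87.872
grasp_force 0.0
qpos [-0.34   0.17   1.947  0.     1.023 -1.72 ]
```

View pics/w4b.png

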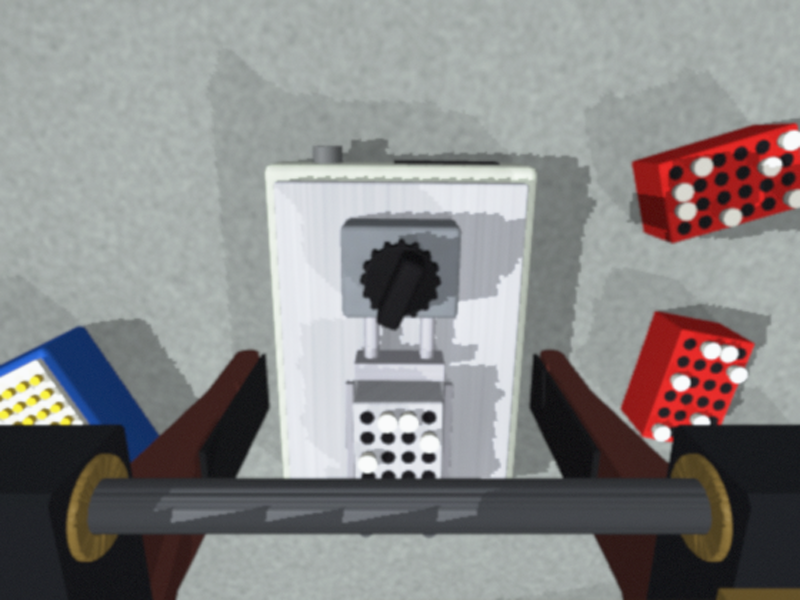

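The block sits in the channel at (398,430) and the jaw is at y≈365. The wing is a bar from about (412,258) to (390,322). I enlarge this for its yaw.

```bash
python3 - <<'E'
from h import *
a=cv2.imread('pics/w4.png')
c=a[155:305,225:335]; c=cv2.resize(c,None,fx=4,fy=4,interpolation=cv2.INTER_CUBIC)
cv2.imwrite('pics/c4.png',cv2.convertScaleAbs(255*(c/255.)**0.5))
E
```

```text
(no output)
```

View pics/c4.png

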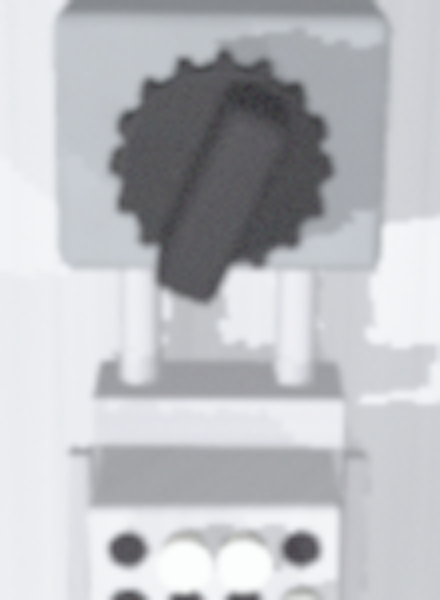

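The wing's top face runs from the end midpoint (256,120) to (187,287), with side edges (222,115)-(160,275) and (287,135)-(215,295). The jaw front edge is at y=447 and the block's top front edge at y=505.

```bash
python3 - <<'E'
from h import *
f=lambda p,z:ray('wrist',225+(p[0]+.5)/4-.5,155+(p[1]+.5)/4-.5,z)
A,B=f((256,120),146),f((187,287),146);print(A,B,(A+B)/2,np.linalg.norm(A-B))
an=lambda a,b:np.degrees(np.arctan2(*(b-a)[[1,0]]))
print('yaw',an(A,B),an(f((222,115),146),f((160,275),146)),an(f((287,135),146),f((215,295),146)))
o=readout.get_obs();tcp=np.array(o['ee_pos']);R=cv2.Rodrigues(o['orientation'])[0];print('tool yaw',np.degrees(np.arctan2(R[1,0],R[0,0])))
th=np.radians(-10.9); e=np.array([np.cos(th),np.sin(th),0]);q=np.array([-e[1],e[0],0])
for n,p,z in [('jawL',(96,447),91),('jawR',(343,447),91),('blkL',(92,506),110),('blkR',(340,506),110),('housUL',(57,14),99),('housUR',(388,14),99),('housLL',(60,268),99),('housLR',(380,268),99)]:
  X=f(p,z);print(n,X.round(1),((X-tcp)@e).round(1),((X-tcp)@q).round(1))
E
```

```text
[ 430.95473986 -135.7194829   146.        ] [ 459.25820856 -153.78406796  146.        ] [ 445.10647421 -144.75177543  146.        ] 33.57700959982113
yaw -32.54790522660404 -31.641700362731164 -33.956163534357835
tool yaw 169.11457925667548
jawL [ 512.4 -186.8   91. ] 72.1 -28.4
jawR [ 523.1 -131.2   91. ] 72.2 28.2
blkL [ 517.3 -187.2  110. ] 77.0 -27.9
blkR [ 527.6 -134.2  110. ] 77.1 26.1
housUL [ 412.4 -172.5   99. ] -28.8 -33.3
housUR [ 425.3 -106.    99. ] -28.7 34.4
housLL [ 466.  -183.9   99. ] 26.1 -34.4
housLR [ 479.1 -116.4   99. ] 26.2 34.4
```

Request:
servo_tool([
  [[-1, -0.035, 0.013, -0.2, 0, 0, -0.9], [-1, 0, 0, -0.3, 0, 0, -0.9], [-1, 0, 0, -0.4, 0, 0, -0.9], [-1, 0, 0, -0.4, 0, 0, -0.9], [-1, 0, 0, -0.4, 0, 0, -0.74]],
])

```text
t: 9.47
ee_pos: [445.5, -144.7, 250.1]
orientation: [-0.887, -3.014, -0.0]
ft_force: [0.1, 0.4, -0.2]
width: 88.2
grasp_force: 0.0
```

Request:
servo_tool([
  [[0, 0, 0, -0.4, 0, 0, 0], [0, 0, 0, -0.4, 0, 0, 0], [0, 0, 0, -0.3, 0, 0, 0], [0, 0, 0, 0, 0, 0, 0], [0, 0, 0, 0, 0, 0, 0]],
])

```text
t: 9.88
ee_pos: [444.8, -144.5, 206.3]
orientation: [-0.881, -3.013, -0.0]
ft_force: [-0.3, -0.0, -0.2]
width: 58.1
grasp_force: 0.0
```

```bash
python3 - <<'E'
from h import *
st()
o=readout.get_obs();R=cv2.Rodrigues(o['orientation'])[0];print('yaw',np.degrees(np.arctan2(R[1,0],R[0,0])))
E
```

```text
t 9.883
ee_pos [ 444.801 -144.483  206.331]
orientation [-0.881 -3.013 -0.   ]
ft_force [-0.278 -0.008 -0.189]
moment [ 0.046 -0.05  -0.022]
width 58.069
grasp_force 0.0
qpos [-0.34   0.347  2.038  0.     0.759 -1.342]
yaw 147.417384503578
```

Request:
servo_tool([
  [[0, 0.01, 0, -0.13, 0, 0, 0], [0.4, 0, 0, 0, 0, 0, 0], [0.7, 0, 0, 0, 0, 0, 0], [1, 0, 0, 0, 0, 0, 0], [1, 0, 0, 0, 0, 0, 0]],
])

```text
t: 10.3
ee_pos: [445.0, -144.5, 202.5]
orientation: [0.881, 3.015, -0.0]
ft_force: [-0.4, 0.0, 0.4]
width: 24.5
grasp_force: 0.0
```

Request:
servo_tool([
  [[1, 0, 0, 0, 0, 0, 0], [1, 0, 0, 0, 0, 0, 0], [1, 0, 0, 0, 0, 0, 0], [1, 0, 0, 0, 0, 0, 0]],
])

```text
t: 10.63
ee_pos: [445.1, -144.3, 202.4]
orientation: [0.882, 3.015, 0.001]
ft_force: [1.0, 2.6, 2.2]
width: 12.7
grasp_force: 29.8
```

```bash
cat > r.py <<'E'
from h import *
o=readout.get_obs();R=cv2.Rodrigues(o['orientation'])[0]
print('t',round(o['t'],2),'yaw',np.degrees(np.arctan2(R[1,0],R[0,0])).round(2),'j6',o['qpos'][5].round(3),'M',np.round(o['moment'],3),'F',np.round(o['ft_force'],1),'tau6',np.round(o['joint_torque'][5],3),'pos',np.round(o['ee_pos'],1),'w',round(o['width'],1),round(o['grasp_force'],1))
E
python3 r.py
```

```text
t 10.63 yaw 147.4 j6 -1.341 M [ 0.58  -0.191 -0.081] F [1.  2.6 2.2] tau6 -0.08 pos [ 445.1 -144.3  202.4] w 12.7 29.8
```

Request:
servo_tool([
  [[1, 0, 0, 0, 0, 0, -0.5], [1, 0, 0, 0, 0, 0, -0.5], [1, 0, 0, 0, 0, 0, -0.5], [1, 0, 0, 0, 0, 0, -0.5]],
])

```text
t: 10.97
ee_pos: [445.1, -144.2, 202.4]
orientation: [1.143, 2.926, 0.001]
ft_force: [0.7, 4.5, 3.5]
width: 12.7
grasp_force: 30.0
```

```bash
python3 r.py
```

```text
t 10.97 yaw 137.32 j6 -1.165 M [ 0.774 -0.256  0.188] F [0.7 4.5 3.5] tau6 -0.472 pos [ 445.1 -144.2  202.4] w 12.7 30.0
```

Request:
servo_tool([
  [[1, 0, 0, 0, 0, 0, -0.5], [1, 0, 0, 0, 0, 0, -0.5], [1, 0, 0, 0, 0, 0, -0.5], [1, 0, 0, 0, 0, 0, -0.5]],
])

```text
t: 11.3
ee_pos: [445.2, -144.1, 202.4]
orientation: [1.394, 2.815, 0.001]
ft_force: [1.7, 5.6, 2.5]
width: 12.6
grasp_force: 30.0
```

```bash
python3 r.py
```

```text
t 11.3 yaw 127.31 j6 -0.991 M [ 0.913 -0.229  0.271] F [1.7 5.6 2.5] tau6 -0.472 pos [ 445.2 -144.1  202.4] w 12.6 30.0
```

Request:
servo_tool([
  [[1, 0, 0, 0, 0, 0, 0], [1, 0, 0, 0, 0, 0, 0]],
])

```text
t: 11.47
ee_pos: [445.2, -144.1, 202.4]
orientation: [1.392, 2.816, 0.001]
ft_force: [1.4, 4.1, 4.1]
width: 12.9
grasp_force: 29.9
```

```bash
python3 r.py
```

```text
t 11.47 yaw 127.4 j6 -0.992 M [ 0.872 -0.331 -0.11 ] F [1.4 4.1 4.1] tau6 -0.009 pos [ 445.2 -144.1  202.4] w 12.9 29.9
```

Request:
servo_tool([
  [[1, 0, 0, 0, 0, 0, -0.5], [1, 0, 0, 0, 0, 0, -0.5], [1, 0, 0, 0, 0, 0, -0.5], [1, 0, 0, 0, 0, 0, -0.5], [1, 0, 0, 0, 0, 0, -0.5]],
])

```text
t: 11.88
ee_pos: [445.3, -144.1, 202.4]
orientation: [1.692, 2.646, 0.002]
ft_force: [2.5, 6.2, 3.9]
width: 13.1
grasp_force: 30.0
```

```bash
python3 r.py
```

```text
t 11.88 yaw 114.83 j6 -0.773 M [ 1.071 -0.457  0.203] F [2.5 6.2 3.9] tau6 -0.472 pos [ 445.3 -144.1  202.4] w 13.1 30.0
```

Request:
servo_tool([
  [[1, 0, 0, 0, 0, 0, -0.5], [1, 0, 0, 0, 0, 0, -0.5], [1, 0, 0, 0, 0, 0, -0.5], [1, 0, 0, 0, 0, 0, -0.5], [1, 0, 0, 0, 0, 0, -0.5]],
])

```text
t: 12.3
ee_pos: [445.4, -144.1, 202.4]
orientation: [1.969, 2.447, 0.002]
ft_force: [3.2, 6.5, 3.7]
width: 12.8
grasp_force: 30.0
```

```bash
python3 r.py
```

```text
t 12.3 yaw 102.33 j6 -0.555 M [ 1.135 -0.481  0.236] F [3.2 6.5 3.7] tau6 -0.45 pos [ 445.4 -144.1  202.4] w 12.8 30.0
```

Request:
servo_tool([
  [[1, 0, 0, 0, 0, 0, -0.5], [1, 0, 0, 0, 0, 0, -0.5], [1, 0, 0, 0, 0, 0, -0.5], [1, 0, 0, 0, 0, 0, -0.5], [1, 0, 0, 0, 0, 0, -0.5]],
])

```text
t: 12.72
ee_pos: [445.5, -144.0, 202.4]
orientation: [2.224, 2.217, 0.002]
ft_force: [3.4, 7.0, 2.8]
width: 12.7
grasp_force: 30.0
```

```bash
python3 r.py
```

```text
t 12.72 yaw 89.83 j6 -0.337 M [ 1.157 -0.517  0.216] F [3.4 7.  2.8] tau6 -0.451 pos [ 445.5 -144.   202.4] w 12.7 30.0
```

Request:
servo_tool([
  [[1, 0, 0, 0, 0, 0, -0.4], [1, 0, 0, 0, 0, 0, -0.4], [1, 0, 0, 0, 0, 0, -0.4], [1, 0, 0, 0, 0, 0, -0.4]],
])

```text
t: 13.05
ee_pos: [445.6, -144.1, 202.4]
orientation: [2.373, 2.057, 0.003]
ft_force: [3.7, 6.8, 2.0]
width: 13.0
grasp_force: 30.0
```

```bash
python3 r.py
```

```text
t 13.05 yaw 81.85 j6 -0.197 M [ 1.171 -0.609  0.191] F [3.7 6.8 2. ] tau6 -0.312 pos [ 445.6 -144.1  202.4] w 13.0 30.0
```

Request:
servo_tool([
  [[1, 0, 0, 0, 0, 0, -0.4], [1, 0, 0, 0, 0, 0, -0.4], [1, 0, 0, 0, 0, 0, -0.4], [1, 0, 0, 0, 0, 0, -0.4]],
])

```text
t: 13.38
ee_pos: [445.7, -144.1, 202.4]
orientation: [2.511, 1.887, 0.003]
ft_force: [3.8, 5.5, 1.8]
width: 12.7
grasp_force: 30.0
```

```bash
python3 r.py
```

```text
t 13.38 yaw 73.85 j6 -0.058 M [ 1.17  -0.656  0.203] F [3.8 5.5 1.8] tau6 -0.313 pos [ 445.7 -144.1  202.4] w 12.7 30.0
```

Request:
servo_tool([
  [[1, 0, 0, 0, 0, 0, -0.4], [1, 0, 0, 0, 0, 0, -0.4], [1, 0, 0, 0, 0, 0, -0.4]],
])

```text
t: 13.63
ee_pos: [445.7, -144.1, 202.4]
orientation: [2.606, 1.753, 0.003]
ft_force: [4.0, 6.0, 2.3]
width: 12.9
grasp_force: 30.0
```

```bash
python3 r.py
```

```text
t 13.63 yaw 67.85 j6 0.047 M [ 1.167 -0.729  0.206] F [4.  6.  2.3] tau6 -0.313 pos [ 445.7 -144.1  202.4] w 12.9 30.0
```

Request:
servo_tool([
  [[1, 0, 0, 0, 0, 0, -0.4], [1, 0, 0, 0, 0, 0, -0.4], [1, 0, 0, 0, 0, 0, -0.4]],
])

```text
t: 13.88
ee_pos: [445.8, -144.1, 202.4]
orientation: [2.694, 1.614, 0.003]
ft_force: [4.1, 5.8, 1.3]
width: 13.1
grasp_force: 30.0
```

```bash
python3 r.py
```

```text
t 13.88 yaw 61.85 j6 0.152 M [ 1.122 -0.709  0.21 ] F [4.1 5.8 1.3] tau6 -0.314 pos [ 445.8 -144.1  202.4] w 13.1 30.0
```

Request:
servo_tool([
  [[1, 0, 0, 0, 0, 0, -0.4], [1, 0, 0, 0, 0, 0, -0.4], [1, 0, 0, 0, 0, 0, -0.4]],
])

```text
t: 14.13
ee_pos: [445.8, -144.1, 202.4]
orientation: [2.775, 1.471, 0.004]
ft_force: [4.7, 6.0, 2.0]
width: 13.0
grasp_force: 30.0
```

```bash
python3 r.py
```

```text
t 14.13 yaw 55.85 j6 0.256 M [ 1.153 -0.739  0.199] F [4.7 6.  2. ] tau6 -0.314 pos [ 445.8 -144.1  202.4] w 13.0 30.0
```

Request:
servo_tool([
  [[1, 0, 0, 0, 0, 0, -0.4], [1, 0, 0, 0, 0, 0, -0.4], [1, 0, 0, 0, 0, 0, -0.4]],
])

```text
t: 14.38
ee_pos: [445.9, -144.2, 202.4]
orientation: [2.848, 1.324, 0.004]
ft_force: [4.4, 6.2, 1.0]
width: 12.9
grasp_force: 30.0
```

```bash
python3 r.py
```

```text
t 14.38 yaw 49.85 j6 0.361 M [ 1.11  -0.769  0.191] F [4.4 6.2 1. ] tau6 -0.315 pos [ 445.9 -144.2  202.4] w 12.9 30.0
```

Request:
servo_tool([
  [[1, 0, 0, 0, 0, 0, -0.4], [1, 0, 0, 0, 0, 0, -0.4], [1, 0, 0, 0, 0, 0, -0.4]],
])

```text
t: 14.63
ee_pos: [445.9, -144.2, 202.4]
orientation: [2.913, 1.173, 0.004]
ft_force: [4.9, 4.8, 0.7]
width: 13.0
grasp_force: 30.0
```

```bash
python3 r.py
```

```text
t 14.63 yaw 43.86 j6 0.466 M [ 1.031 -0.838  0.22 ] F [4.9 4.8 0.7] tau6 -0.315 pos [ 445.9 -144.2  202.4] w 13.0 30.0
```

Request:
servo_tool([
  [[1, 0, 0, 0, 0, 0, -0.4], [1, 0, 0, 0, 0, 0, -0.4], [1, 0, 0, 0, 0, 0, -0.4]],
])

```text
t: 14.88
ee_pos: [445.9, -144.2, 202.4]
orientation: [2.971, 1.019, 0.004]
ft_force: [5.5, 6.1, 1.0]
width: 13.2
grasp_force: 30.0
```

```bash
python3 r.py
```

```text
t 14.88 yaw 37.86 j6 0.57 M [ 1.    -0.745  0.263] F [5.5 6.1 1. ] tau6 -0.315 pos [ 445.9 -144.2  202.4] w 13.2 30.0
```

Request:
servo_tool([
  [[1, 0, 0, 0, 0, 0, -0.4], [1, 0, 0, 0, 0, 0, -0.4]],
])

```text
t: 15.05
ee_pos: [446.0, -144.3, 202.4]
orientation: [3.004, 0.915, 0.004]
ft_force: [4.9, 5.6, 0.8]
width: 12.9
grasp_force: 30.0
```

```bash
python3 r.py
```

```text
t 15.05 yaw 33.87 j6 0.64 M [ 0.993 -0.82   0.37 ] F [4.9 5.6 0.8] tau6 -0.184 pos [ 446.  -144.3  202.4] w 12.9 30.0
```

Request:
servo_tool([
  [[1, 0, 0, 0, 0, 0, -0.4], [1, 0, 0, 0, 0, 0, -0.4]],
])

```text
t: 15.22
ee_pos: [446.0, -144.3, 202.4]
orientation: [3.034, 0.81, 0.004]
ft_force: [4.8, 5.6, 0.4]
width: 13.0
grasp_force: 30.0
```

```bash
python3 r.py
```

```text
t 15.22 yaw 29.88 j6 0.71 M [ 1.058 -0.78   0.368] F [4.8 5.6 0.4] tau6 -0.192 pos [ 446.  -144.3  202.4] w 13.0 30.0
```

Request:
servo_tool([
  [[1, 0, 0, 0, 0, 0, -0.4], [1, 0, 0, 0, 0, 0, -0.4], [1, 0, 0, 0, 0, 0, -0.4]],
])

```text
t: 15.47
ee_pos: [446.0, -144.4, 202.4]
orientation: [3.073, 0.65, 0.004]
ft_force: [5.8, 4.6, -0.1]
width: 12.9
grasp_force: 30.0
```

```bash
python3 r.py
```

```text
t 15.47 yaw 23.88 j6 0.815 M [ 0.873 -0.79   0.314] F [ 5.8  4.6 -0.1] tau6 -0.192 pos [ 446.  -144.4  202.4] w 12.9 30.0
```

Request:
servo_tool([
  [[1, 0, 0, 0, 0, 0, -0.4], [1, 0, 0, 0, 0, 0, -0.4], [1, 0, 0, 0, 0, 0, -0.3]],
])

```text
t: 15.72
ee_pos: [446.0, -144.4, 202.4]
orientation: [3.1, 0.501, 0.004]
ft_force: [5.4, 4.4, -0.1]
width: 12.9
grasp_force: 30.0
```

```bash
python3 r.py
```

```text
t 15.72 yaw 18.37 j6 0.911 M [ 0.896 -0.822  0.415] F [ 5.4  4.4 -0.1] tau6 0.061 pos [ 446.  -144.4  202.4] w 12.9 30.0
```

Request:
servo_tool([
  [[1, 0, 0, 0, 0, 0, 0], [0.5, 0, 0, 0, 0, 0, 0], [0.2, 0, 0, 0, 0, 0, 0], [0, 0, 0, 0, 0, 0, 0], [0, 0, 0, 0, 0, 0, 0]],
])

```text
t: 16.13
ee_pos: [444.4, -144.5, 201.9]
orientation: [-3.101, -0.503, 0.001]
ft_force: [0.1, 0.2, -0.3]
width: 36.2
grasp_force: 0.0
```

Request:
servo_tool([
  [[0, 0, 0, 0, 0, 0, 0], [0, 0, 0, 0.2, 0, 0, 0], [0, 0, 0, 0.5, 0, 0, 0], [0, 0, 0, 0.5, 0, 0, 0], [-1, 0, 0, 0.5, 0, 0, 0]],
])

```text
t: 16.55
ee_pos: [444.5, -144.4, 271.2]
orientation: [-3.101, -0.503, 0.001]
ft_force: [-0.6, -0.1, -0.7]
width: 47.3
grasp_force: 0.0
```

Request:
servo_tool([
  [[-1, 0, 0, 0.5, 0, 0, 0], [-1, 0, 0, 0, 0, 0, 0], [-1, 0, 0, 0, 0, 0, 0]],
])

```text
t: 16.8
ee_pos: [445.2, -144.6, 291.3]
orientation: [3.1, 0.502, 0.004]
ft_force: [-0.4, 0.1, -0.9]
width: 66.8
grasp_force: 0.0
```

```bash
python3 - <<'E'
from h import *
st(); a=shot('wrist','w5'); b=shot('side','s5')
c=np.hstack([cv2.resize(a,(560,420)),cv2.resize(b[215:320,230:365],(240,187))[:420] if 0 else np.vstack([cv2.resize(b[225:320,235:360],(240,182)),np.zeros((238,240,3),np.uint8)])])
cv2.imwrite('pics/c5.png',c[:,:,::-1])
E
```

```text
t 16.8
ee_pos [ 445.164 -144.613  291.319]
orientation [3.1   0.502 0.004]
ft_force [-0.384  0.115 -0.913]
moment [-0.066  0.19  -0.012]
width 66.816
grasp_force 0.0
qpos [-0.34   0.206  1.978 -0.     0.954  0.91 ]
```

View pics/c5.png

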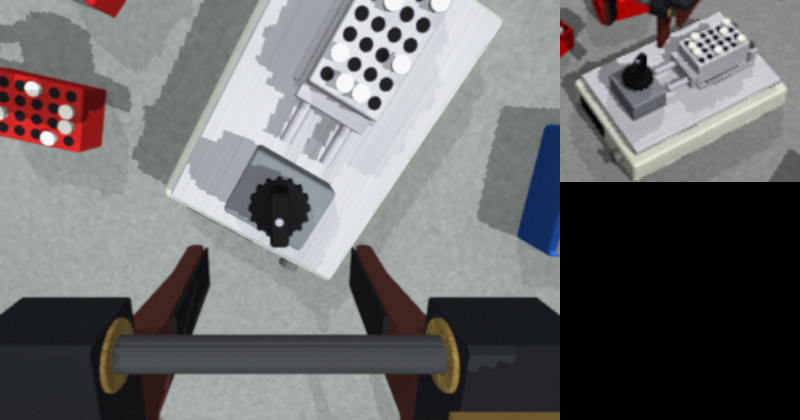

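The picture shows the jaw at (340,110) closed on the block. A white tell-tale pin now shows in the middle of the wing at (279,222), where none was visible before. The torque has levelled off at about 0.36 N m and the gripper is clear, so I hand in the job.

```bash
python3 -c "
from h import *
print(close_job())"
```

```text
the job is handed in; nothing more can be done
None
```

I set the aluminium block in the channel and closed the jaw on it until the clutch slipped by an estimated 10–17°. I then let go and handed the job in at about 17 s; the hand-in call gave no verdict, and I did not measure the block's final contact with the end stop or the pin's height.

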